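# Lay out the silver pots in the display tray

### The job

Gather the three silver lidded pots into the orange-rimmed display tray, setting each one down gently and upright, centred on the felt disc that matches the colour of its lid. Leave the two brass look-alike pots and the orange bangle where they are, and let go of everything.

Things in the scene. Friction and masses are not known exactly. Their poses are not given: they have to be found in the camera images.
- silver_blue: turned silver (grey-white metal) lidded pot, a plain upright cylinder 44 mm in diameter and 52 mm high, with a round blue enamel disc 29 mm across flush in the middle of its top; about 140 g, smooth, rigid; grasp it anywhere round its side. Origin: centre of its underside, z up; the yaw means nothing. Loose, starts standing on the counter; belongs in the tray.
- silver_red: turned silver (grey-white metal) lidded pot, a plain upright cylinder 44 mm in diameter and 52 mm high, with a round red enamel disc 29 mm across flush in the middle of its top; about 140 g, smooth, rigid; grasp it anywhere round its side. Origin: centre of its underside, z up; the yaw means nothing. Loose, starts standing on the counter; belongs in the tray.
- silver_green: turned silver (grey-white metal) lidded pot, a plain upright cylinder 44 mm in diameter and 52 mm high, with a round green enamel disc 29 mm across flush in the middle of its top; about 140 g, smooth, rigid; grasp it anywhere round its side. Origin: centre of its underside, z up; the yaw means nothing. Loose, starts standing on the counter; belongs in the tray.
- brass_red: turned brass (golden metal) lidded pot, a plain upright cylinder 44 mm in diameter and 52 mm high, with a round red enamel disc 29 mm across flush in the middle of its top; about 140 g, smooth, rigid; grasp it anywhere round its side. Origin: centre of its underside, z up; the yaw means nothing. Loose look-alike of another maker: it stays where it stands.
- brass_blue: turned brass (golden metal) lidded pot, a plain upright cylinder 44 mm in diameter and 52 mm high, with a round blue enamel disc 29 mm across flush in the middle of its top; about 140 g, smooth, rigid; grasp it anywhere round its side. Origin: centre of its underside, z up; the yaw means nothing. Loose look-alike of another maker: it stays where it stands.
- bangle: orange enamel bangle lying flat, a ring 66 mm outside, 54 mm inside, 12 mm high; loose bystander. Origin: centre of its underside, z up.
- tray: dark grey display tray with an orange rim, fixed to the counter, 275 mm (its x) by 110 mm (its y) outside; floor 6 mm thick, rim 8 mm thick and 22 mm high above the counter, no dividers. Origin: centre of its underside, x along its length, z up. The three felt discs lie in a row along its x axis, 85 mm apart, the middle one at the centre; which colour lies where changes.
- felt_blue: blue felt disc lying in the tray, fixed, 72 mm in diameter and 3 mm thick; its top is 9 mm above the counter. Origin: centre of its underside (6 mm above the counter), z up.
- felt_red: red felt disc lying in the tray, fixed, 72 mm in diameter and 3 mm thick; its top is 9 mm above the counter. Origin: centre of its underside (6 mm above the counter), z up.
- felt_green: green felt disc lying in the tray, fixed, 72 mm in diameter and 3 mm thick; its top is 9 mm above the counter. Origin: centre of its underside (6 mm above the counter), z up.
There are look-alikes about, which are no part of the job. Leave any purple look-alike of the silver_red alone. What is shaped like the brass_blue but purple or turquoise is not meant.

How it is judged:
By the outcome, as a careful person would: the job done as asked, in the order asked, and still so for the second after the job is handed in, with the robot touching nothing.
It also fails if it takes over 80 s, if anything falls off the work surface, if the arm or the gripper's body presses on something with over 40 N, if the wrist force passes 120 N, or if a joint passes its speed limit or range.

### The arm

A 7-joint arm with a two-finger parallel gripper is mounted at the origin on the work surface. World frame = base frame: x ahead of the robot, y to its left, z up, the work surface at z = 0. Lengths are in mm, angles in rad, forces in N, time in s.
With the tool pointing down it reaches from about 400 to 925 mm from the base axis. Payload 4.1 kg.
Tool frame: the origin (TCP) lies midway between the tips of the shut fingers; the grasp point (between the pads) lies 19 mm behind it; z points along the fingers, y is the line along which they close (so a half turn about z gives the same grasp; the last joint's range is limited). The gripper opens to 85 mm and grips with 20 to 120 N. Pads are 22 mm wide; open, the fingers measure 114 mm over their backs; the gripper's body (76 mm by 85 mm) begins 54 mm behind the grasp point. The pads swing forward as they close: fully open they stand 13 mm farther back than shut.
Start: joints at [1.044, 0.398, 0.045, 1.537, -0.019, 1.207, -0.051], TCP at [269.705, -591.441, 231.347] pointing down, gripper open.
Joint ranges: [-2.82, 2.82], [-0.49, 2.23], [-1.37, 1.46], [0, 2.46], [-1.36, 4.5], [0.23, 2], [-2.94, 2.94]. Speed limits (rad/s): [2.57, 2.57, 3.14, 3.14, 3.14, 3.14, 3.14].

### API

Orientations are given as a unit quaternion [w, x, y, z].
In Python, from station import arm, snapshot, camera_model gives the robot as it stands. The module is installed in compiled form; this text tells all that it offers.
- The arm moves only by the tool drive_tool, never from a script. Its arguments are lists of equal length, an entry for each row: "dp": the shift along the tool's x, y, z in m, a list of three; "dr": the turn, a rotation vector about the tool's x, y, z in rad, a list of three; "grip": the closure, from -1 (fully open) to 1 (shut), so that 0 is half open. A call has 1 to 10 rows; each row shifts and turns the commanded pose from where the row before left it, along the tool's axes as they then stand; what a row does not reach is not made up. A row lasts 1/8 s, in which the tool goes at most 62.5 mm and 10.7 degrees, less where a joint would pass 70% of its speed; a pose out of reach is approached as far as the arm can. A call with a gripper value outside its range is refused whole. The fingers move at their own pace and stop on an object; "newtons" is the grip in N (left out, the last holds). Time passes only in rows, so rows that do not move let the fingers close. It gives the time, the measured TCP pose, the force, the opening and the grip force at its end, in the units of the state.
- arm.sense(): the state, without advancing time (a new reading comes with each control period).
- snapshot(name): name is "scene" or "top" or "wrist"; returns the picture (420x560x3 uint8, red, green, blue); there is no depth.
- camera_model(name): a dict with "fov_y" (degrees; the focal length in pixels is half the picture's height over the tangent of half this angle, whatever the lens; pixels are square), "cx", "cy" (the principal point, pixels), "R" (3x3) and "t" (3): a world point X has camera coordinates R X + t; the wrist camera has in their place "tool_from_camera" (4x4, takes a point from camera to tool coordinates, whose origin is the TCP and whose axes are the flange's). Camera axes: x right, y down, z forward; pixel columns grow to the right and rows downward; lengths in mm; the calibration is good to about 2 mm. A picture is of the moment at which its call begins: read the wrist's pose just before it. camera_model takes no time and is no camera call.
- arm.close_job(): hands the job in; it is judged then, once.
The state is a dict: "time": time; "joint_pos": joint angles; "qd": joint speeds; "tau": joint torques, N m; "position": TCP position; "tool_rot": TCP orientation; "wrist_force": force on the tool from outside, world axes, zero at the start; "moment": the same for the moment, N m; "width": finger opening in mm; "gripper_force": force on a finger pad.
Only numpy, scipy, OpenCV 4.12 (cv2) and the standard library are available. Lean on these libraries where they do the work, as an engineer would, in place of code of your own. Each camera call takes 0.05 s, during which the arm holds its last target. There are 200 camera calls.

## Working session

There is one attempt and no reset: what is moved stays moved. The work goes in short steps, Python scripts to look and compute and a tool call to move; the robot and the scene stay as the last step left them, time stands still between calls to the robot, and variables do not carry over. Pictures are saved under pics/ and viewed, at most 14 in all, crops included, and the job is handed in when it is done.

Besides the shell and the picture viewer there is one more tool, called after "Request:" as a command line: name --argument value ..., lists and objects as JSON in quotes. drive_tool: Moves the arm, as the interface text tells. Its arguments: {"type":"object","properties":{"dp":{"type":"array","items":{"type":"array","items":{"type":"number"}}},"dr":{"type":"array","items":{"type":"array","items":{"type":"number"}}},"grip":{"type":"array","items":{"type":"number"}},"newtons":{"type":"number"}},"required":["dp","dr","grip"]}

```bash
mkdir -p pics
python3 - <<'E'
from station import arm, snapshot, camera_model
import cv2,numpy as np
for n in("scene","top"):
    cv2.imwrite(f"pics/{n}0.png",snapshot(n)[:,:,::-1])
    m=camera_model(n);print(n,{k:np.round(v,4).tolist() if not isinstance(v,str) else v for k,v in m.items()})
print(camera_model("wrist"))
s=arm.sense();print(s)
E
```

```text
scene {'fov_y': 51.8045, 'cx': 281.888, 'cy': 211.0427, 'R': [[-0.2777, 0.9606, -0.0114], [0.7613, 0.2128, -0.6125], [-0.5859, -0.1788, -0.7904]], 't': [193.0205, -328.929, 1418.6208]}
top {'fov_y': 50.1709, 'cx': 286.7675, 'cy': 209.6739, 'R': [[0.1514, -0.9885, -0.0009], [-0.9669, -0.1479, -0.2081], [0.2056, 0.0324, -0.9781]], 't': [-136.2473, 502.724, 819.4869]}
{'fov_y': 61.91168875216888, 'cx': 282.0535771206518, 'cy': 218.35717873394387, 'tool_from_camera': array([[-8.26298081e-04, -9.62579060e-01, -2.70999762e-01,
         7.03915628e+01],
       [ 9.99999611e-01, -7.12078803e-04, -5.19799774e-04,
         1.54338749e-01],
       [ 3.07375192e-04, -2.71000086e-01,  9.62579274e-01,
        -1.43848943e+02],
       [ 0.00000000e+00,  0.00000000e+00,  0.00000000e+00,
         1.00000000e+00]])}
{'time': 0.1, 'joint_pos': array([ 1.04401102,  0.39913796,  0.04503852,  1.53773989, -0.01869947,
        1.206875  , -0.05069911]), 'qd': array([-1.84137585e-03, -1.29780453e-03, -8.57094826e-05, -2.53934939e-03,
       -9.46662981e-04,  6.08826825e-04,  4.53666954e-04]), 'tau': array([ 4.46001941e-03, -4.76262081e+01,  1.37001392e+00, -2.54948044e+01,
        1.18244547e-02,  4.93762374e-03, -2.65244338e-06]), 'position': array([ 269.44895362, -590.91201194,  230.36078049]), 'tool_rot': array([-8.34369689e-04,  9.77199859e-01,  2.12319757e-01, -2.44223852e-04]), 'wrist_force': array([0.30566794, 0.50231107, 0.1696629 ]), 'moment': array([-0.01710387, -0.04232686,  0.02474749]), 'gripper_force': 0.0, 'width': 85.38220922278674}
```

View pics/top0.png

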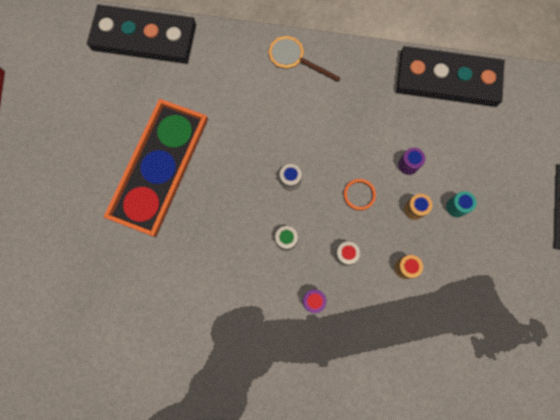

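View pics/scene0.png

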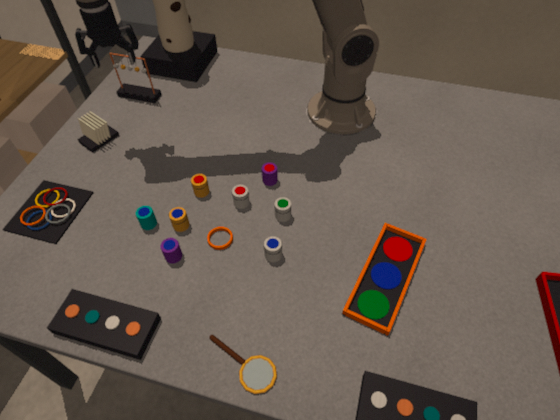

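Top view, what could be taken for the target pots:
- **Silver pots (targets):** blue (290,174), green (287,237), red (348,253).
- **Brass pots:** blue (421,205), red (411,266).
- **Purple pots:** blue (412,160), red (315,301).
- **Turquoise pot:** blue (464,203).
- **Bangle:** (360,194).
- **Felts:** green (174,130), blue (158,167), red (141,204).

I choose the three grey-white bodies. Next I check that choice in one crop and measure.

```bash
cat > h.py <<'E'
import cv2,numpy as np
from station import arm,snapshot,camera_model
from scipy.spatial.transform import Rotation as Rn
def cam(n,s=None):
    m=camera_model(n); f=210/np.tan(np.radians(m["fov_y"]/2))
    if n=="wrist":
        T=np.array(m["tool_from_camera"]); q=s["tool_rot"]; W=Rn.from_quat([q[1],q[2],q[3],q[0]]).as_matrix()
        A=W@T[:3,:3]; c=W@T[:3,3]+s["position"]
    else:
        A=np.array(m["R"]).T; c=-A@np.array(m["t"])
    return f,m["cx"],m["cy"],A,c
def cast(C,uv,z):
    f,cx,cy,A,c=C; d=A@np.array([(uv[0]-cx)/f,(uv[1]-cy)/f,1]); return c+d*(z-c[2])/d[2]
def proj(C,X):
    f,cx,cy,A,c=C; p=A.T@(np.array(X)-c); return f*p[0]/p[2]+cx,f*p[1]/p[2]+cy
HUE={"red":[(0,6),(172,180)],"green":[(45,88)],"blue":[(110,128)]}
def blobs(img,col,smin=130,amin=30):
    h=cv2.cvtColor(img,cv2.COLOR_RGB2HSV); k=np.zeros(h.shape[:2],np.uint8)
    for a,b in HUE[col]: k|=cv2.inRange(h,(a,smin,50),(b,255,255))
    n,_,st,ce=cv2.connectedComponentsWithStats(k)
    return [(ce[i].round(1),int(st[i,4]),st[i,2:4].tolist()) for i in range(1,n) if st[i,4]>=amin]
E
python3 - <<'E'
from h import *
for n in("top","scene"):
    im=snapshot(n);C=cam(n)
    if n=="top": cv2.imwrite("pics/crop.png",cv2.resize(im[150:310,260:480,::-1],None,fx=3.4,fy=3.4,interpolation=2))
    for c in HUE:
        for uv,a,wh in blobs(im,c):
            z=9 if a>400 else 52
            print(n,c,uv,a,wh,z,cast(C,uv,z)[:2].round(1))
E
```

```text
top red [ 0.9 80.3] 69 [4, 29] 52 [699.4 569.3]
top red [140.6 203.7] 1049 [38, 36] 9 [493.8 241.1]
top red [348.3 252.1] 151 [14, 13] 52 [ 453.7 -187.2]
top red [411.3 265.7] 154 [14, 14] 52 [ 446.1 -308.4]
top red [314.5 300.8] 173 [15, 15] 52 [ 353.7 -136.1]
top green [128.1  27.3] 124 [14, 13] 52 [859.5 335.9]
top green [464.3  73.6] 134 [14, 12] 52 [ 859.6 -379.8]
top green [174.1 130.8] 841 [35, 32] 9 [659.9 205.4]
top green [458.6 205.3] 268 [29, 24] 52 [ 577.  -388.5]
top green [286.3 236.6] 108 [12, 12] 52 [465.3 -65.7]
top blue [157.6 166.6] 930 [36, 34] 9 [576.9 223.3]
top blue [414.4 157. ] 140 [14, 13] 52 [ 662.5 -294.1]
top blue [290.5 173.7] 107 [12, 11] 52 [590.8 -54.9]
top blue [465.2 201.4] 123 [13, 13] 52 [ 586.8 -400.6]
top blue [421.  203.8] 114 [13, 12] 52 [ 568.9 -315.7]
scene red [269.  167.4] 53 [9, 8] 52 [ 353.3 -135.3]
scene red [198.4 178.9] 54 [10, 7] 52 [ 445.3 -307. ]
scene red [ 54.7 195.3] 153 [26, 19] 52 [ 601.2 -650.9]
scene red [239.4 190. ] 65 [10, 9] 52 [ 452.8 -186.6]
scene red [397.4 248.5] 624 [30, 26] 9 [494.4 242. ]
scene red [549.9 309.9] 1013 [24, 101] 9 [566.5 591.3]
scene green [282.6 203. ] 59 [10, 7] 52 [464.5 -64.1]
scene green [147.  219.7] 254 [21, 24] 52 [ 608.2 -378.1]
scene green [373.  304.2] 755 [33, 30] 9 [660.9 206.8]
scene green [ 91.6 316.1] 148 [14, 13] 52 [ 875.6 -373.9]
scene green [431.  413.2] 188 [17, 14] 52 [872.9 341. ]
scene blue [143.6 211.4] 60 [10, 8] 52 [ 586.5 -398.7]
scene blue [176.9 212.9] 62 [11, 8] 52 [ 568.  -314.4]
scene blue [272.3 243. ] 77 [11, 9] 52 [590.  -53.8]
scene blue [168.9 244.4] 87 [11, 10] 52 [ 661.3 -292.7]
scene blue [385.8 275.1] 672 [31, 28] 9 [577.5 224.5]
```

View pics/crop.png

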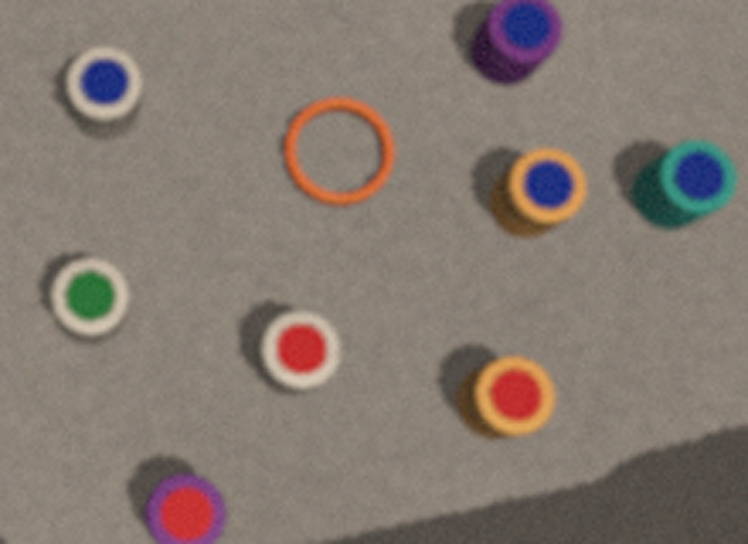

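The crop shows grey-white rims at (105,83) blue, (90,296) green and (302,348) red. The brass, purple and turquoise pots are clearly distinct, so the choice stands. The two views agree to about 1.5 mm, and the felts measure 85.0 mm apart as they should. I turn the fingers across the tray and move towards silver_red.

Request:
drive_tool --dp '[[0,0,0],[0,0,0],[0,0,0],[0,0,0],[0.0106,-0.0482,0],[0.0106,-0.0482,0],[0.0106,-0.0482,0],[0.0106,-0.0482,0],[0.0106,-0.0482,0],[0.0106,-0.0482,0]]' --dr '[[0,0,0.16],[0,0,0.16],[0,0,0.16],[0,0,0.16],[0,0,0],[0,0,0],[0,0,0],[0,0,0],[0,0,0],[0,0,0]]' --grip '[-1,-1,-1,-1,-1,-1,-1,-1,-1,-1]' --newtons 30

```text
time: 1.45
position: [393.2, -320.5, 231.3]
tool_rot: [0.0, 0.994, -0.106, 0.0]
wrist_force: [0.0, -0.0, 0.7]
width: 85.3
gripper_force: 0.0
```

Request:
drive_tool --dp '[[0.0106,-0.0482,0],[0.0106,-0.0482,0.03],[0.0106,-0.0482,0.03],[0,0,0],[0,0,0]]' --dr '[[0,0,0],[0,0,0],[0,0,0],[0,0,0],[0,0,0]]' --grip '[-1,-1,-1,-1,-1]'

```text
time: 2.08
position: [454.2, -188.1, 171.4]
tool_rot: [0.0, 0.994, -0.106, -0.0]
wrist_force: [-0.1, -1.2, 0.9]
width: 85.4
gripper_force: 0.0
```

```bash
cat > w.py <<'E'
from h import *
import sys
s=arm.sense(); im=snapshot("wrist"); C=cam("wrist",s); cv2.imwrite(f"pics/{sys.argv[1]}.png",im[:,:,::-1])
q=s["tool_rot"]; W=Rn.from_quat([q[1],q[2],q[3],q[0]]).as_matrix()
print("t",s["time"],"tcp",s["position"].round(1),"w",round(s["width"],1),"F",s["wrist_force"].round(1)); print(W.round(3).tolist())
for c in HUE:
    for uv,a,wh in blobs(im,c,amin=250):
        for z in (9,52,61): 
            X=cast(C,uv,z); print(c,uv,a,wh,z,X[:2].round(1),"tool",(W.T@(X-s["position"])).round(1)[:2])
if len(sys.argv)>2:
    X=np.array(eval(sys.argv[2])); print("goal in tool", (W.T@(X-s["position"])).round(1))
E
python3 w.py w1 "[453.3,-186.9,17]"
```

```text
t 2.075 tcp [ 454.2 -188.1  171.4] w 85.4 F [-0.1 -1.2  0.9]
[[0.978, -0.211, -0.0], [-0.211, -0.978, -0.001], [-0.0, 0.001, -1.0]]
red [438.2 190.6] 1060 [37, 36] 9 [ 434.3 -324.9] tool [  9.4 137.8]
red [438.2 190.6] 1060 [37, 36] 52 [ 446.7 -307.6] tool [ 17.9 118.3]
red [438.2 190.6] 1060 [37, 36] 61 [ 449.3 -304. ] tool [ 19.7 114.3]
red [280.3 213.9] 1072 [37, 37] 9 [ 443.  -183.1] tool [-11.9  -2.6]
red [280.3 213.9] 1072 [37, 37] 52 [ 454.2 -185.7] tool [-0.4 -2.4]
red [280.3 213.9] 1072 [37, 37] 61 [ 456.6 -186.3] tool [ 2.  -2.3]
red [246.9 335.6] 765 [33, 30] 9 [ 326.6 -123.5] tool [-138.3  -36.4]
red [246.9 335.6] 765 [33, 30] 52 [ 354.2 -134.4] tool [-109.   -31.4]
red [246.9 335.6] 765 [33, 30] 61 [ 359.9 -136.7] tool [-102.9  -30.4]
green [125.6 231.3] 843 [37, 35] 9 [456.9 -40.8] tool [ -28.3 -144.7]
green [125.6 231.3] 843 [37, 35] 52 [466.2 -63.4] tool [ -14.5 -124.5]
green [125.6 231.3] 843 [37, 35] 61 [468.1 -68.1] tool [ -11.6 -120.3]
blue [431.4  15.3] 1264 [43, 36] 9 [ 575.  -332.7] tool [148.6 115.8]
blue [431.4  15.3] 1264 [43, 36] 52 [ 567.7 -314.3] tool [137.6  99.4]
blue [431.4  15.3] 1264 [43, 36] 61 [ 566.2 -310.5] tool [135.3  96. ]
blue [51.2 65.4] 1428 [42, 45] 9 [603.7 -28.5] tool [ 112.6 -187.6]
blue [51.2 65.4] 1428 [42, 45] 52 [592.4 -52.8] tool [ 106.6 -161.4]
blue [51.2 65.4] 1428 [42, 45] 61 [590.  -57.9] tool [ 105.4 -156. ]
goal in tool [ -1.1  -1.1 154.4]
```

View pics/w1.png

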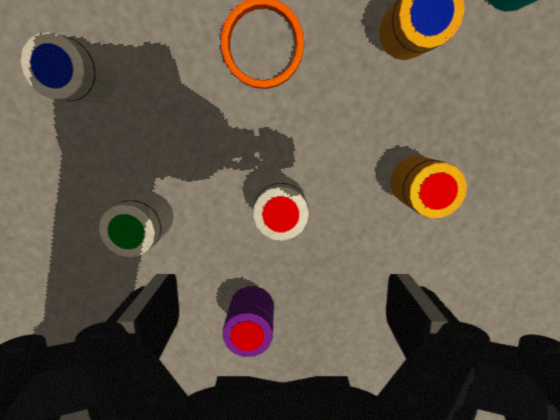

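The wrist view shows silver_red at (280,214), centred between the fingers and within 2.5 mm of the estimate. Descend and grip.

Request:
drive_tool --dp '[[-0.0007,-0.0018,0.04],[0,0,0.045],[0,0,0.04],[0,0,0.02],[0,0,0.0115],[0,0,0],[0,0,0],[0,0,0],[0,0,0],[0,0,0]]' --dr '[[0,0,0],[0,0,0],[0,0,0],[0,0,0],[0,0,0],[0,0,0],[0,0,0],[0,0,0],[0,0,0],[0,0,0]]' --grip '[-1,-1,-1,-1,-1,-1,0,0.3,1,1]' --newtons 30

```text
time: 3.38
position: [454.7, -186.0, 15.8]
tool_rot: [0.0, 0.994, -0.106, 0.001]
wrist_force: [-0.8, -0.3, 7.0]
width: 43.5
gripper_force: 30.1
```

Request:
drive_tool --dp '[[0,0,0],[0,0,0],[0,0,0],[0,0,-0.005]]' --dr '[[0,0,0],[0,0,0],[0,0,0],[0,0,0]]' --grip '[1,1,1,1]'

```text
time: 3.88
position: [453.7, -185.4, 19.8]
tool_rot: [-0.0, 0.994, -0.106, -0.0]
wrist_force: [-0.7, -0.1, -1.3]
width: 42.9
gripper_force: 30.7
```

Gripped (43 mm). Lift and carry to the red felt.

Request:
drive_tool --dp '[[0,0,-0.02],[0,0,-0.04],[0,0,-0.04],[0,0,-0.02],[-0.003,-0.026,0],[-0.006,-0.05,0],[-0.006,-0.05,0],[-0.006,-0.05,0],[-0.006,-0.05,0],[-0.006,-0.05,0]]' --dr '[[0,0,0],[0,0,0],[0,0,0],[0,0,0],[0,0,0],[0,0,0],[0,0,0],[0,0,0],[0,0,0],[0,0,0]]' --grip '[1,1,1,1,1,1,1,1,1,1]' --newtons 40

```text
time: 5.12
position: [479.4, 92.7, 139.8]
tool_rot: [0.0, 0.994, -0.106, -0.0]
wrist_force: [0.9, -0.6, -1.3]
width: 43.2
gripper_force: 41.4
```

Request:
drive_tool --dp '[[-0.006,-0.05,0],[-0.006,-0.05,0],[-0.0036,-0.03,0],[-0.002,-0.02,0],[0,0,0],[0,0,0]]' --dr '[[0,0,0],[0,0,0],[0,0,0],[0,0,0],[0,0,0],[0,0,0]]' --grip '[1,1,1,1,1,1]'

```text
time: 5.88
position: [494.3, 239.4, 139.4]
tool_rot: [0.001, 0.994, -0.107, -0.0]
wrist_force: [-0.4, -0.5, -2.2]
width: 43.1
gripper_force: 41.4
```

```bash
python3 w.py w2 "[494.1,241.5,24]"
```

```text
t 5.875 tcp [494.3 239.4 139.4] w 43.1 F [-0.4 -0.5 -2.2]
[[0.977, -0.213, -0.001], [-0.213, -0.977, -0.002], [-0.0, 0.002, -1.0]]
red [279.3 201.7] 5205 [91, 77] 9 [501.5 240.9] tool [ 6.8 -3.2]
red [279.3 201.7] 5205 [91, 77] 52 [511.1 238.5] tool [16.7 -2.9]
red [279.3 201.7] 5205 [91, 77] 61 [513.2 238. ] tool [18.8 -2.8]
red [282.2 329.4] 4912 [84, 75] 9 [386.7 263.6] tool [-110.2   -1. ]
red [282.2 329.4] 4912 [84, 75] 52 [414.3 257.7] tool [-82.  -1.]
red [282.2 329.4] 4912 [84, 75] 61 [420.1 256.4] tool [-76.1  -1. ]
green [278.1  10.1] 1591 [87, 26] 9 [635.4 212.2] tool [143.7  -3.7]
green [278.1  10.1] 1591 [87, 26] 52 [624.  214.4] tool [132.2  -3.2]
green [278.1  10.1] 1591 [87, 26] 61 [621.7 214.8] tool [129.7  -3.2]
blue [278.7  96.4] 7956 [98, 104] 9 [579.7 224.1] tool [86.8 -3.4]
blue [278.7  96.4] 7956 [98, 104] 52 [577.1 224.4] tool [84.2 -3.1]
blue [278.7  96.4] 7956 [98, 104] 61 [576.6 224.4] tool [83.6 -3. ]
goal in tool [ -0.6  -2.2 115.4]
```

View pics/w2.png

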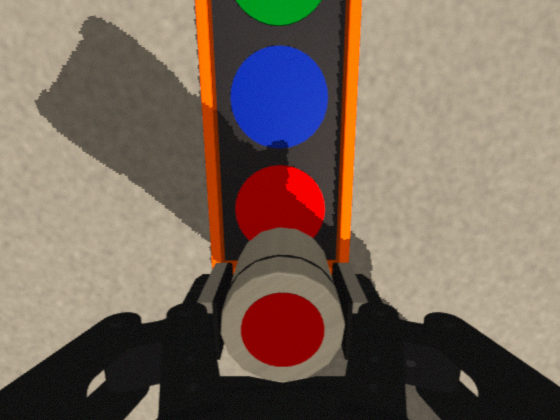

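The wrist view shows the pot upright with its lid at (282,329), i.e. on the tool axis, the red felt below it and the blue felt centre at (279,96). Correction is about (1, -2.2) mm, then down.

Request:
drive_tool --dp '[[0.001,-0.0022,0.02],[0,0,0.035],[0,0,0.03],[0,0,0.015],[0,0,0.008],[0,0,0.004],[0,0,0],[0,0,0]]' --dr '[[0,0,0],[0,0,0],[0,0,0],[0,0,0],[0,0,0],[0,0,0],[0,0,0],[0,0,0]]' --grip '[1,1,1,1,1,1,1,1]'

```text
time: 6.92
position: [496.2, 243.8, 28.5]
tool_rot: [-0.0, 0.994, -0.106, 0.001]
wrist_force: [-0.7, -0.3, -1.3]
width: 43.1
gripper_force: 41.4
```

Request:
drive_tool --dp '[[0,0,0.001],[0,0,0.001],[0,0,0]]' --dr '[[0,0,0],[0,0,0],[0,0,0]]' --grip '[1,1,1]'

```text
time: 7.3
position: [495.6, 243.4, 25.7]
tool_rot: [0.0, 0.994, -0.106, -0.0]
wrist_force: [-0.5, 0.0, -1.4]
width: 43.3
gripper_force: 41.4
```

Measured y settled 1.5 mm past the goal, so I correct that while still just above the felt, then lower in small steps.

Request:
drive_tool --dp '[[0,0.0013,0],[0,0,0],[0,0,0.001],[0,0,0]]' --dr '[[0,0,0],[0,0,0],[0,0,0],[0,0,0]]' --grip '[1,1,1,1]'

```text
time: 7.8
position: [495.5, 242.2, 24.9]
tool_rot: [0.0, 0.994, -0.106, 0.0]
wrist_force: [-0.0, -0.1, 1.3]
width: 43.4
gripper_force: 41.9
```

Request:
drive_tool --dp '[[0,0,0.001],[0,0,0]]' --dr '[[0,0,0],[0,0,0]]' --grip '[1,1]'

```text
time: 8.05
position: [495.5, 242.2, 24.9]
tool_rot: [0.0, 0.994, -0.106, 0.0]
wrist_force: [-3.0, -1.5, 8.1]
width: 43.2
gripper_force: 42.7
```

Contact at 8 N. Release to part-open, rise, then head towards silver_green.

Request:
drive_tool --dp '[[0,0,0],[0,0,0],[0,0,0],[0,0,-0.015],[0,0,-0.035],[0,0,-0.045],[0,0,-0.03],[0,0.04,0],[-0.001,0.05,0],[-0.001,0.05,0]]' --dr '[[0,0,0],[0,0,0],[0,0,0],[0,0,0],[0,0,0],[0,0,0],[0,0,0],[0,0,0],[0,0,0],[0,0,0]]' --grip '[-0.3,-0.5,-0.5,-0.5,-0.5,-0.5,-0.7,-1,-1,-1]'

```text
time: 9.3
position: [463.9, 104.6, 149.9]
tool_rot: [-0.0, 0.994, -0.106, 0.001]
wrist_force: [0.3, -0.5, 0.2]
width: 85.0
gripper_force: 0.0
```

Run:
```python
from h import *
s=arm.sense();print(s["position"].round(1))
q=s["tool_rot"]; W=Rn.from_quat([q[1],q[2],q[3],q[0]]).as_matrix()
print((W.T@(np.array([465.3,-64.6,16])-s["position"])).round(1))
for n in("top","scene"):
    im=snapshot(n);C=cam(n)
    for uv,a,wh in blobs(im,"red"):
        print(n,uv,a,wh,cast(C,uv,61)[:2].round(1))
```

```text
[463.9 104.6 149.9]
[ 36.7 165.2 133.9]
top [ 0.9 80.2] 71 [4, 30] [695.8 562.5]
top [411.4 265.7] 154 [14, 14] [ 445.  -306.2]
top [314.5 300.8] 175 [15, 15] [ 353.6 -135.5]
scene [269.  167.4] 53 [9, 8] [ 361.4 -132.4]
scene [198.4 178.9] 54 [10, 7] [ 452.5 -302.4]
scene [ 54.7 195.3] 154 [26, 19] [ 606.7 -642.8]
scene [402.2 236.6] 92 [12, 10] [493.8 243. ]
scene [396.3 251.6] 302 [30, 26] [540.2 234.7]
scene [549.9 309.8] 1017 [24, 101] [598.6 565.5]
```

The scene camera puts the placed red lid at (493.8, 243.0) against its felt at (494.4, 242.0), so it is centred to about 1 mm. On to green.

Request:
drive_tool --dp '[[0.009,0.045,0],[0.009,0.045,0],[0.009,0.045,0.01],[0.009,0.025,0.01],[0,0,0],[0,0,0]]' --dr '[[0,0,0],[0,0,0],[0,0,0],[0,0,0],[0,0,0],[0,0,0]]' --grip '[-1,-1,-1,-1,-1,-1]'

```text
time: 10.15
position: [466.0, -56.8, 129.5]
tool_rot: [-0.0, 0.994, -0.105, 0.001]
wrist_force: [-0.3, 0.9, 0.8]
width: 85.3
gripper_force: 0.0
```

```bash
python3 w.py w3 "[465.3,-64.6,15]"|grep -v "61 \[\|9 \["
```

```text
t 10.15 tcp [466.  -56.8 129.5] w 85.3 F [-0.3  0.9  0.8]
[[0.978, -0.209, 0.001], [-0.209, -0.978, 0.001], [0.001, -0.001, -1.0]]
green [294.9 227.6] 1403 [43, 42] 52 [466.  -64.3] tool [1.4 7.5]
blue [231.7  24.3] 2142 [50, 52] 52 [592.  -53.4] tool [122.4 -29.6]
goal in tool [  0.8   7.9 114.5]
```

Request:
drive_tool --dp '[[0.001,0.0072,0.02],[0,0,0.035],[0,0,0.03],[0,0,0.02],[0,0,0.009],[0,0,0],[0,0,0],[0,0,0],[0,0,0],[0,0,0]]' --dr '[[0,0,0],[0,0,0],[0,0,0],[0,0,0],[0,0,0],[0,0,0],[0,0,0],[0,0,0],[0,0,0],[0,0,0]]' --grip '[-1,-1,-1,-1,-1,-1,0,0.3,1,1]' --newtons 30

```text
time: 11.45
position: [465.5, -65.5, 15.6]
tool_rot: [0.0, 0.994, -0.106, 0.001]
wrist_force: [-0.4, 0.1, 5.7]
width: 43.1
gripper_force: 30.2
```

Request:
drive_tool --dp '[[0,0,0],[0,0,0],[0,0,0],[0,0,-0.005]]' --dr '[[0,0,0],[0,0,0],[0,0,0],[0,0,0]]' --grip '[1,1,1,1]' --newtons 40

```text
time: 11.95
position: [464.6, -65.5, 19.8]
tool_rot: [0.0, 0.994, -0.106, -0.0]
wrist_force: [0.5, -0.4, -0.6]
width: 43.1
gripper_force: 40.7
```

Request:
drive_tool --dp '[[0,0,-0.02],[0,0,-0.04],[0,0,-0.04],[0,0,-0.02],[0.009,-0.02,0],[0.02,-0.045,0],[0.02,-0.045,0],[0.02,-0.045,0],[0.02,-0.045,0],[0.02,-0.045,0]]' --dr '[[0,0,0],[0,0,0],[0,0,0],[0,0,0],[0,0,0],[0,0,0],[0,0,0],[0,0,0],[0,0,0],[0,0,0]]' --grip '[1,1,1,1,1,1,1,1,1,1]'

```text
time: 13.2
position: [623.6, 152.0, 139.4]
tool_rot: [0.0, 0.994, -0.106, -0.0]
wrist_force: [0.3, -0.9, -0.7]
width: 43.2
gripper_force: 41.0
```

Request:
drive_tool --dp '[[0.016,-0.04,0],[0.01,-0.022,0],[0,0,0],[0,0,0],[0,0,0],[0,0,0]]' --dr '[[0,0,0],[0,0,0],[0,0,0],[0,0,0],[0,0,0],[0,0,0]]' --grip '[1,1,1,1,1,1]'

```text
time: 13.95
position: [661.4, 205.0, 140.0]
tool_rot: [0.0, 0.994, -0.106, 0.0]
wrist_force: [0.7, 0.1, -0.4]
width: 43.1
gripper_force: 41.0
```

```bash
python3 w.py w4 "[660.8,206.4,24]"
```

```text
t 13.95 tcp [661.4 205.  140. ] w 43.1 F [ 0.7  0.1 -0.4]
[[0.977, -0.212, 0.0], [-0.212, -0.977, -0.001], [0.0, 0.001, -1.0]]
green [281.5 201.7] 4862 [90, 73] 9 [668.2 205. ] tool [ 6.6 -1.5]
green [281.5 201.7] 4862 [90, 73] 52 [677.9 202.8] tool [16.6 -1.4]
green [281.5 201.7] 4862 [90, 73] 61 [679.9 202.4] tool [18.6 -1.4]
green [282.1 327.8] 4813 [83, 74] 9 [555.1 229.1] tool [-109.    -1.1]
green [282.1 327.8] 4813 [83, 74] 52 [582.5 223.1] tool [-81.   -1.1]
green [282.1 327.8] 4813 [83, 74] 61 [588.2 221.9] tool [-75.1  -1.1]
goal in tool [ -0.9  -1.3 116. ]
```

View pics/w4.png

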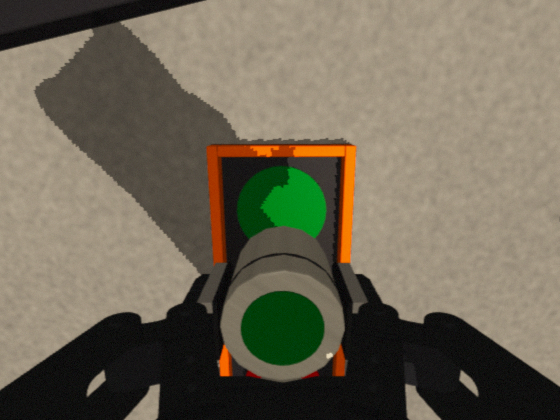

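The lid is at (282,328), on the axis, and the green felt is under it inside the rim. Only about -1 mm in y is needed.

Request:
drive_tool --dp '[[0,-0.001,0.02],[0,0,0.035],[0,0,0.03],[0,0,0.015],[0,0,0.008],[0,0,0.004],[0,0,0.001],[0,0,0],[0,0,0.001],[0,0,0]]' --dr '[[0,0,0],[0,0,0],[0,0,0],[0,0,0],[0,0,0],[0,0,0],[0,0,0],[0,0,0],[0,0,0],[0,0,0]]' --grip '[1,1,1,1,1,1,1,1,1,1]'

```text
time: 15.25
position: [661.9, 207.2, 26.0]
tool_rot: [-0.0, 0.994, -0.106, 0.0]
wrist_force: [0.3, -0.6, -1.6]
width: 43.1
gripper_force: 41.1
```

Request:
drive_tool --dp '[[0,0,0.001],[0,0,0]]' --dr '[[0,0,0],[0,0,0]]' --grip '[1,1]'

```text
time: 15.5
position: [661.8, 207.3, 24.8]
tool_rot: [0.0, 0.994, -0.106, 0.0]
wrist_force: [0.4, 0.2, 0.5]
width: 43.3
gripper_force: 41.1
```

Request:
drive_tool --dp '[[-0.0006,0.0008,-0.0005],[0,0,0],[0,0,0.001],[0,0,0.0005],[0,0,0]]' --dr '[[0,0,0],[0,0,0],[0,0,0],[0,0,0],[0,0,0]]' --grip '[1,1,1,1,1]'

```text
time: 16.12
position: [661.0, 206.5, 24.8]
tool_rot: [0.0, 0.994, -0.106, 0.0]
wrist_force: [-2.1, -0.8, 5.1]
width: 43.6
gripper_force: 41.4
```

Request:
drive_tool --dp '[[0,0,0],[0,0,0],[0,0,0],[0,0,-0.015],[0,0,-0.035],[0,0,-0.045],[0,0,-0.025],[-0.002,0.035,0],[-0.002,0.045,0],[-0.002,0.045,0]]' --dr '[[0,0,0],[0,0,0],[0,0,0],[0,0,0],[0,0,0],[0,0,0],[0,0,0],[0,0,0],[0,0,0],[0,0,0]]' --grip '[-0.3,-0.5,-0.5,-0.5,-0.5,-0.5,-0.7,-1,-1,-1]'

```text
time: 17.38
position: [628.9, 84.6, 145.2]
tool_rot: [-0.0, 0.994, -0.106, 0.001]
wrist_force: [0.6, -0.9, 0.6]
width: 85.5
gripper_force: 0.0
```

Request:
drive_tool --dp '[[-0.002,0.045,0],[-0.002,0.045,0],[-0.002,0.035,-0.005],[-0.002,0.019,-0.005],[0,0,0],[0,0,0],[0,0,0]]' --dr '[[0,0,0],[0,0,0],[0,0,0],[0,0,0],[0,0,0],[0,0,0],[0,0,0]]' --grip '[-1,-1,-1,-1,-1,-1,-1]'

```text
time: 18.25
position: [591.0, -51.2, 153.6]
tool_rot: [-0.0, 0.995, -0.104, -0.0]
wrist_force: [0.1, -0.6, -0.9]
width: 85.5
gripper_force: 0.0
```

```bash
python3 w.py w5 "[590.8,-53.8,15]"|grep -v "61 \[\|9 \["
python3 - <<'E'
from h import *
for n in("top","scene"):
    im=snapshot(n);C=cam(n)
    for c in("red","green"):
        for uv,a,wh in blobs(im,c): 
            X=cast(C,uv,61)
            if X[1]>150: print(n,c,uv,a,wh,X[:2].round(1))
E
```

```text
t 18.25 tcp [591.  -51.2 153.6] w 85.5 F [ 0.1 -0.6 -0.9]
[[0.978, -0.207, 0.0], [-0.207, -0.978, 0.001], [-0.0, -0.001, -1.0]]
green [  2.8 195.7] 268 [9, 47] 52 [650.2 141.7] tool [  18.  -200.9]
blue [286.5 218.5] 1138 [38, 38] 52 [591.4 -53.5] tool [0.9 2.2]
blue [ 11.2 284.7] 1434 [29, 69] 52 [583.7 164.7] tool [ -52.  -209.6]
goal in tool [  0.4   2.7 138.6]
top red [ 0.9 80.2] 71 [4, 30] [695.8 562.5]
top red [144.9 206.7] 521 [37, 36] [480.3 212.5]
top red [131.3 197.1] 143 [14, 13] [494.9 242.7]
top green [128.2  27.3] 132 [14, 13] [854.  331.2]
top green [167.1 120.4] 89 [11, 10] [660.9 206.9]
top green [176.9 135.1] 347 [35, 31] [633.2 181. ]
scene red [402.2 236.6] 92 [12, 10] [493.8 243. ]
scene red [395.8 251.3] 318 [30, 26] [539.7 233.4]
scene red [549.9 309.8] 1017 [24, 101] [598.6 565.5]
scene green [377.1 293.4] 107 [13, 12] [659.9 207.5]
scene green [371.  307.7] 331 [33, 30] [697.2 200. ]
scene green [431.1 413.2] 186 [17, 14] [875.6 339.1]
```

Green and red are both within about 1.5 mm of their felts in both views. Now blue.

Request:
drive_tool --dp '[[0.0005,0.002,0.025],[0,0,0.045],[0,0,0.04],[0,0,0.02],[0,0,0.008],[0,0,0],[0,0,0],[0,0,0],[0,0,0],[0,0,0]]' --dr '[[0,0,0],[0,0,0],[0,0,0],[0,0,0],[0,0,0],[0,0,0],[0,0,0],[0,0,0],[0,0,0],[0,0,0]]' --grip '[-1,-1,-1,-1,-1,-1,0,0.3,1,1]' --newtons 30

```text
time: 19.65
position: [591.6, -55.5, 16.9]
tool_rot: [0.0, 0.994, -0.106, 0.001]
wrist_force: [-1.2, -0.1, 6.4]
width: 43.7
gripper_force: 30.8
```

Request:
drive_tool --dp '[[0,0,0],[0,0,0],[0,0,0],[0,0,-0.005]]' --dr '[[0,0,0],[0,0,0],[0,0,0],[0,0,0]]' --grip '[1,1,1,1]' --newtons 40

```text
time: 20.15
position: [590.2, -55.6, 20.6]
tool_rot: [0.0, 0.994, -0.106, -0.0]
wrist_force: [0.1, -0.6, -2.6]
width: 42.7
gripper_force: 40.8
```

Request:
drive_tool --dp '[[0,0,-0.02],[0,0,-0.04],[0,0,-0.04],[0,0,-0.02],[-0.0055,-0.02,0],[-0.012,-0.045,0],[-0.012,-0.045,0],[-0.012,-0.045,0],[-0.012,-0.045,0],[-0.0098,-0.04,0]]' --dr '[[0,0,0],[0,0,0],[0,0,0],[0,0,0],[0,0,0],[0,0,0],[0,0,0],[0,0,0],[0,0,0],[0,0,0]]' --grip '[1,1,1,1,1,1,1,1,1,1]'

```text
time: 21.4
position: [577.1, 196.1, 139.6]
tool_rot: [-0.0, 0.995, -0.104, -0.001]
wrist_force: [0.0, 0.1, -1.5]
width: 43.4
gripper_force: 41.0
```

Request:
drive_tool --dp '[[-0.005,-0.02,0],[-0.003,-0.0104,0],[0,0,0],[0,0,0],[0,0,0],[0,0,0]]' --dr '[[0,0,0],[0,0,0],[0,0,0],[0,0,0],[0,0,0],[0,0,0]]' --grip '[1,1,1,1,1,1]'

```text
time: 22.15
position: [578.2, 222.8, 140.8]
tool_rot: [0.0, 0.994, -0.107, 0.0]
wrist_force: [-1.0, 0.8, -1.5]
width: 43.4
gripper_force: 41.1
```

```bash
python3 w.py w6 "[577.5,223.7,24]" | grep -v "[15] \[.*52 "
```

```text
t 22.15 tcp [578.2 222.8 140.8] w 43.4 F [-1.   0.8 -1.5]
[[0.977, -0.212, 0.0], [-0.212, -0.977, -0.0], [0.0, 0.0, -1.0]]
green [282.9 103.3] 3420 [97, 102] 9 [658.4 205.7] tool [82.  -0.3]
green [282.9 103.3] 3420 [97, 102] 52 [656.7 206.2] tool [80.1 -0.4]
green [282.9 103.3] 3420 [97, 102] 61 [656.3 206.4] tool [79.7 -0.5]
green [279.2  93.5] 1853 [47, 50] 9 [665.8 207. ] tool [88.9 -3.1]
green [279.2  93.5] 1853 [47, 50] 52 [662.9 207.3] tool [86.  -2.8]
green [279.2  93.5] 1853 [47, 50] 61 [662.2 207.3] tool [85.4 -2.7]
blue [281.3 201.7] 4975 [90, 73] 9 [584.9 223. ] tool [ 6.4 -1.6]
blue [281.3 201.7] 4975 [90, 73] 61 [596.6 220.4] tool [18.5 -1.5]
blue [282.2 327.6] 4682 [82, 73] 9 [471.7 246.9] tool [-109.3   -1. ]
blue [282.2 327.6] 4682 [82, 73] 52 [499. 241.] tool [-81.3  -1. ]
blue [282.2 327.6] 4682 [82, 73] 61 [504.7 239.8] tool [-75.5  -1. ]
goal in tool [ -0.9  -0.7 116.8]
```

View pics/w6.png

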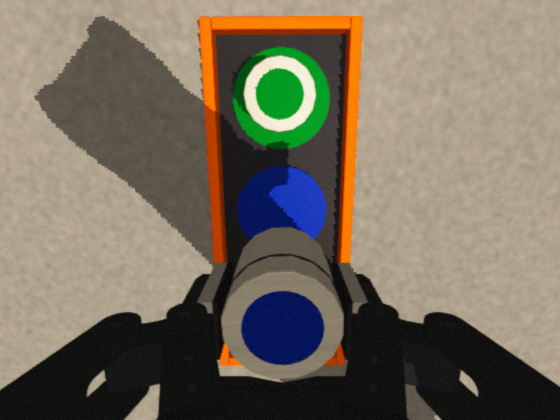

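The green pot stands centred on its felt at (279,94), and the blue pot's lid at (282,328) is above the blue felt. Lower it.

Request:
drive_tool --dp '[[-0.0005,0,0.02],[0,0,0.035],[0,0,0.03],[0,0,0.015],[0,0,0.008],[0,0,0.004],[0,0,0.001],[0,0,0],[0,0,0.001],[0,0,0]]' --dr '[[0,0,0],[0,0,0],[0,0,0],[0,0,0],[0,0,0],[0,0,0],[0,0,0],[0,0,0],[0,0,0],[0,0,0]]' --grip '[1,1,1,1,1,1,1,1,1,1]'

```text
time: 23.45
position: [577.5, 223.9, 26.9]
tool_rot: [0.0, 0.994, -0.106, 0.0]
wrist_force: [-0.5, -0.2, -1.9]
width: 43.3
gripper_force: 41.1
```

Request:
drive_tool --dp '[[0,0,0.001],[0,0,0],[0,0,0.0005],[0,0,0]]' --dr '[[0,0,0],[0,0,0],[0,0,0],[0,0,0]]' --grip '[1,1,1,1]'

```text
time: 23.95
position: [577.6, 224.0, 26.1]
tool_rot: [0.0, 0.994, -0.106, 0.0]
wrist_force: [-1.8, -1.3, 4.8]
width: 43.3
gripper_force: 41.4
```

Contact at 4.8 N. Release, rise, move clear.

Request:
drive_tool --dp '[[0,0,0],[0,0,0],[0,0,0],[0,0,-0.015],[0,0,-0.035],[0,0,-0.045],[0,0,-0.045],[0,0.045,0],[0,0.05,0],[0,0.05,0]]' --dr '[[0,0,0],[0,0,0],[0,0,0],[0,0,0],[0,0,0],[0,0,0],[0,0,0],[0,0,0],[0,0,0],[0,0,0]]' --grip '[-0.3,-0.5,-0.5,-0.5,-0.5,-0.5,-0.7,-1,-1,-1]'

```text
time: 25.2
position: [546.9, 80.9, 166.6]
tool_rot: [-0.0, 0.994, -0.106, 0.001]
wrist_force: [0.4, -0.2, 0.2]
width: 85.4
gripper_force: 0.0
```

Request:
drive_tool --dp '[[0,0.05,0],[0,0.05,0],[0,0.03,0],[0,0,0],[0,0,0],[0,0,0]]' --dr '[[0,0,0],[0,0,0],[0,0,0],[0,0,0],[0,0,0],[0,0,0]]' --grip '[-1,-1,-1,-1,-1,-1]'

```text
time: 25.95
position: [520.0, -43.1, 165.6]
tool_rot: [-0.0, 0.995, -0.104, 0.0]
wrist_force: [-0.1, -0.4, 0.2]
width: 85.3
gripper_force: 0.0
```

Run:
```python
from h import *
for n in("top","scene"):
    im=snapshot(n);C=cam(n); cv2.imwrite(f"pics/{n}_end.png",im[:,:,::-1])
    for c in HUE:
        for uv,a,wh in blobs(im,c):
            X=cast(C,uv,61)
            if X[1]>150 and a<200: print(n,c,uv,a,wh,X[:2].round(1))
            elif X[1]<0: print(n,c,uv,cast(C,uv,52)[:2].round(1))
```

```text
top red [ 0.9 80.4] 70 [4, 30] [695.3 562.4]
top red [131.3 197.1] 144 [14, 13] [494.9 242.7]
top red [411.4 265.7] [ 446.1 -308.6]
top red [314.4 300.8] [ 353.7 -135.9]
top green [128.2  27.3] 131 [14, 13] [854.  331.2]
top green [464.1  73.4] [ 860.  -379.4]
top green [167.1 120.3] 90 [11, 10] [661.1 206.9]
top green [458.5 205.5] [ 576.6 -388.3]
top blue [414.4 157. ] [ 662.5 -294.1]
top blue [149.6 158.8] 107 [12, 11] [576.4 224.3]
top blue [465.2 201.3] [ 587.  -400.6]
top blue [421.  203.8] [ 568.9 -315.7]
scene red [198.4 178.9] [ 445.3 -307. ]
scene red [ 54.7 195.2] [ 600.9 -651.1]
scene red [402.2 236.6] 92 [12, 10] [493.8 243. ]
scene green [147.1 219.7] [ 608.1 -377.8]
scene green [377.1 293.4] 106 [13, 12] [659.9 207.5]
scene green [ 91.7 316.1] [ 875.5 -373.7]
scene green [431.  413.2] 189 [17, 14] [875.7 338.9]
scene blue [143.6 211.4] [ 586.5 -398.7]
scene blue [176.9 213. ] [ 568.3 -314.3]
scene blue [168.9 244.3] [ 661.  -292.8]
scene blue [390.2 263.3] 90 [11, 10] [575.8 225.1]
```

View pics/scene_end.png

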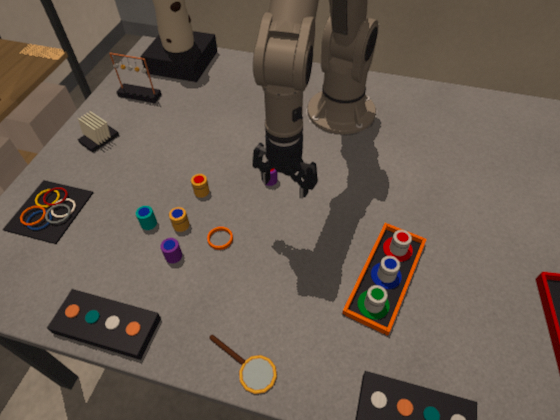

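The scene shows red (402,237), blue (390,263) and green (377,293) upright on their matching felts, within about 2 mm. The brass pots and the bangle are unmoved, and the gripper is open and clear. Handing in.

```bash
python3 -c "
from station import arm
print(arm.close_job())"
```

```text
the job is handed in; nothing more can be done
None
```

The job is handed in at about 26 s: each of the three silver pots stands upright on the felt matching its lid, within about 2 mm of centre, with the brass pots and bangle unmoved and the gripper open and clear.

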